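Kit three circuit boards into their matching trays

ROBOT

A 6-joint arm with a two-finger parallel gripper is mounted at the origin on a cart in front of the work surface, level with it; the furniture and walls round the work are solid. World frame = base frame: x ahead of the robot, y to its left, z up, the work surface at z = 0. Lengths are in m, angles in rad, forces in N, time in s.
With the tool pointing down it reaches from about 0.4 to 0.825 m from the base axis. Payload 7 kg.
Tool frame: the origin (TCP) lies on the centre line of the jaws, within the pads' length; the fingertips stand 22 mm ahead of it and the grasp point (between the pads) lies 3 mm ahead of it (arm.tcp_to_tips is the distance from the TCP to the fingertips, in m); z points along the fingers, y is the line along which they close (so a half turn about z gives the same grasp; the last joint's range is limited). The gripper opens to 88 mm and grips with 3 to 60 N. Pads are 19 mm wide; open, the fingers measure 130 mm over their backs; the gripper's body (78 mm by 193 mm) begins 47 mm behind the grasp point.
Start: joints at [1.524, 0.359, 0.012, 0, -1.224, -0.288], TCP at [0.222, 0.637, 0.249] pointing down, gripper open.
Joint ranges: [-3.07, 3.07], [-1.43, 2.12], [-1.02, 1.25], [-3.03, 1.67], [-3.05, -0], [-3.03, 3.03]. Speed limits (rad/s): [2.39, 2.39, 3.01, 3.14, 3.14, 3.14].

INTERFACE

Orientations are given as [roll, pitch, yaw] about the fixed x, y, z axes, in that order (R = Rz(yaw) Ry(pitch) Rx(roll)).
In Python, from station import arm gives the robot as it stands.
- The arm moves only by the tool jog_arm, never from a script. Its argument "targets" is a list of rows, each an object of numbers: "dx", "dy", "dz": the shift along the tool's x, y, z in mm; "rx", "ry", "rz": the turn, a rotation vector about the tool's x, y, z in rad; "gripper": the closure, from 0 (fully open) to 1 (shut). In form: [{"dx": .., "dy": .., "dz": .., "rx": .., "ry": .., "rz": .., "gripper": ..}, ...]. A call has exactly 8 rows; each row is the pose to reach, as a shift and turn from the pose commanded when the call began, along the tool's axes at that moment; what a row does not reach only later rows make up. A row lasts 1/12 s, in which the tool goes at most 41.7 mm and 7.16 degrees, less where a joint would pass 70% of its speed; a pose out of reach is approached as far as the arm can. A call with a gripper value outside its range is refused whole. The fingers move at their own pace and stop on an object; "force" is the grip in N (left out, the last holds). Time passes only in rows, so rows that repeat a pose let the fingers close, or fill a call up. It gives the time, the measured TCP pose, the force, the opening and the grip force at its end, in the units of the state.
- arm.get_state(): the state, without advancing time (a new reading comes with each control period).
- arm.grab_frame(name): name is "scene" or "top" or "wrist"; returns a dict with "frame" (480x640x3 uint8, red, green, blue), "z_map" (480x640 float32, m along the optical axis (not along the pixel's ray), 0 where there is no reading), "fx", "fy", "cx", "cy" (pixels), "view" (4x4, takes a point from world to camera coordinates). Camera axes: x right, y down, z forward; pixel columns grow to the right and rows downward; lengths in m; the calibration is good to about 2 mm. A picture is of the moment at which its call begins.
- arm.job_done(): hands the job in; it is judged then, once.
The state is a dict: "t": time; "q": joint angles; "qd": joint speeds; "joint_efforts": joint torques, N m; "eef_pos": TCP position; "ee_rot": TCP orientation; "force": force on the tool from outside, world axes, zero at the start; "moment": the same for the moment, N m; "width": finger opening in m; "gripper_force": force on a finger pad.
Only numpy, scipy, OpenCV 4.12 (cv2) and the standard library are available. Lean on these libraries where they do the work, as an engineer would, in place of code of your own. Each camera call takes 0.05 s, during which the arm holds its last target. There are 200 camera calls.

TASK

Pick the three circuit boards out from the other parts and lay each one in the tray of its own size: the small board in the small tray, the medium one in the medium tray and the large one in the large tray. Each board must end lying flat on the tray's deck inside the rim, component side up and lengthwise along the tray (either end first). Leave the connector shell, the white carton and the USB stick where they are.

Things in the scene. Friction and masses are not known exactly. Their poses are not given: they have to be found in the camera images.
- board_small_center (a point): The small circuit board: a flat blue board with white plugs or chips on top, 40 x 52 x 10 mm (x, y, z; the 52 mm long side along its y), lying flat and loose. The point is its centre, 5 mm above whatever it lies on. It is solid over its whole 10 mm height, plugs included; grip it across its x width near the middle of the long edges, low down.
- board_medium_center (a point): The medium circuit board: a flat green board with white plugs or chips on top, 48 x 62 x 10 mm (x, y, z; the 62 mm long side along its y), lying flat and loose. The point is its centre, 5 mm above whatever it lies on. It is solid over its whole 10 mm height, plugs included; grip it across its x width near the middle of the long edges, low down.
- board_large_center (a point): The large circuit board: a flat green board with white plugs or chips on top, 58 x 85 x 10 mm (x, y, z; the 85 mm long side along its y), lying flat and loose. The point is its centre, 5 mm above whatever it lies on. It is solid over its whole 10 mm height, plugs included; grip it across its x width near the middle of the long edges, low down.
- tray_small_deck (a point): The small tray: a fixed open tray with a white deck and black rims, 62 x 74 mm outside, on rubber feet. The point is the centre of its deck, 8 mm above the bench (x across, y along its length). Inside the rim the pocket is 56 mm (x) by 68 mm (y); the rim stands 5 mm above the deck, 3 mm thick, closed at the short ends and open for fingers along the long sides (except 12 mm at each corner).
- tray_medium_deck (a point): The medium tray: a fixed open tray with a white deck and black rims, 70 x 84 mm outside, on rubber feet. The point is the centre of its deck, 8 mm above the bench (x across, y along its length). Inside the rim the pocket is 64 mm (x) by 78 mm (y); the rim stands 5 mm above the deck, 3 mm thick, closed at the short ends and open for fingers along the long sides (except 14 mm at each corner).
- tray_large_deck (a point): The large tray: a fixed open tray with a white deck and black rims, 80 x 107 mm outside, on rubber feet. The point is the centre of its deck, 8 mm above the bench (x across, y along its length). Inside the rim the pocket is 74 mm (x) by 101 mm (y); the rim stands 5 mm above the deck, 3 mm thick, closed at the short ends and open for fingers along the long sides (except 18 mm at each corner).
- connector_center (a point): Bystander: black plastic connector shell, 34 x 50 x 16 mm, loose among the boards. Centre, 8 mm up.
- relay_carton_center (a point): Bystander: small white carton, 58 x 80 x 32 mm, loose behind the trays. Centre, 16 mm up.
- usb_stick_center (a point): Bystander: blue USB stick, 54 x 18 x 8 mm, loose beside the trays. Centre, 4 mm up.
- panel_top (a point): Obstacle: a fixed dark upright display panel on a stand, about 270 mm wide, between the boards (to its right) and the trays (to its left); it runs slantwise over x 0.42 to 0.66, y -0.12 to 0.05. The point is the middle of its top edge, 172 mm above the bench; carry things over it. It never moves.

How it is judged:
By the outcome, as a careful person would: the job done as asked, in the order asked, and still so for the second after the job is handed in, with the robot touching nothing.
It also fails if it takes over 112 s, if anything falls off the work surface, if the arm or the gripper's body presses on something with over 40 N, if the wrist force passes 120 N, or if a joint passes its speed limit or range.

## Working session

There is one attempt and no reset: what is moved stays moved. The work goes in short steps, Python scripts to look and compute and a tool call to move; the robot and the scene stay as the last step left them, time stands still between calls to the robot, and variables do not carry over. Pictures are saved under pics/ and viewed, at most 14 in all, crops included, and the job is handed in when it is done.

Besides the shell and the picture viewer there is one more tool, called after "Call:" by a JSON object that holds its "fn" and its "kwargs", one argument or row to a line. jog_arm: Moves the arm, as the interface text tells. Its arguments: {"type":"object","properties":{"targets":{"type":"array","items":{"type":"object","properties":{"dx":{"type":"number"},"dy":{"type":"number"},"dz":{"type":"number"},"rx":{"type":"number"},"ry":{"type":"number"},"rz":{"type":"number"},"gripper":{"type":"number"}}}},"force":{"type":"number"}},"required":["targets"]}

```bash
mkdir -p pics; ls; cat > h.py <<'E'
import numpy as np, cv2
from station import arm
from scipy.spatial.transform import Rotation as R
def grab(n):
    f=arm.grab_frame(n); return f
def cloud(f):
    v,u=np.mgrid[0:480,0:640]; z=f["z_map"]
    c=np.stack([(u-f["cx"])/f["fx"]*z,(v-f["cy"])/f["fy"]*z,z],-1)
    V=np.array(f["view"]); return (c-V[:3,3])@V[:3,:3]
def save(f,n): cv2.imwrite("pics/"+n,f["frame"][:,:,::-1])
E
python3 - <<'E'
from h import *
for n in ("top","scene"):
    f=grab(n); save(f,n+"0.png"); np.savez(n+"0.npz",p=cloud(f),im=f["frame"],z=f["z_map"])
s=arm.get_state(); print(s)
E
```

```text
pics
{'t': 0.1, 'q': array([ 1.52411585e+00,  3.59333313e-01,  1.11787959e-02, -3.07536266e-04,
       -1.22409759e+00, -2.88106344e-01]), 'qd': array([ 0.00025441, -0.00231284,  0.0014722 ,  0.00163123, -0.00071075,
       -0.0015339 ]), 'joint_efforts': array([-1.73144112e-03, -5.84163666e+01,  2.93753886e+01,  7.01547682e+00,
        1.02155012e-02, -5.13510838e-05]), 'eef_pos': array([0.22167016, 0.63715031, 0.24771718]), 'ee_rot': array([ 3.14011472e+00, -1.36475260e-04, -3.34891429e-01]), 'force': array([-0.85920511,  0.25677918, -0.43666714]), 'moment': array([ 0.0612859 ,  0.02338689, -0.04949222]), 'gripper_force': 0.0, 'width': 0.08736475689039973}
```

View pics/top0.png

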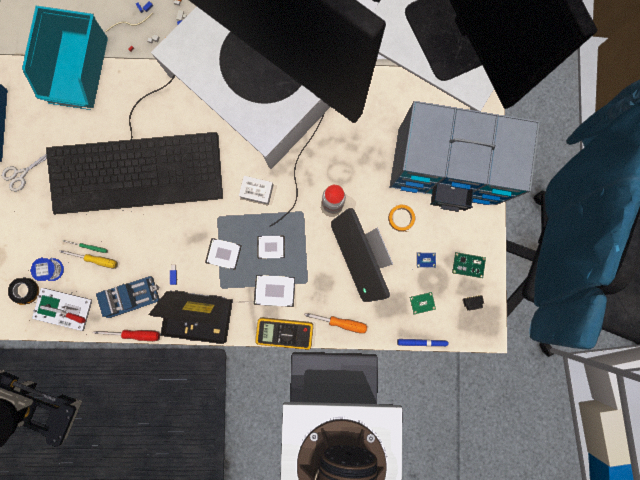

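View pics/scene0.png

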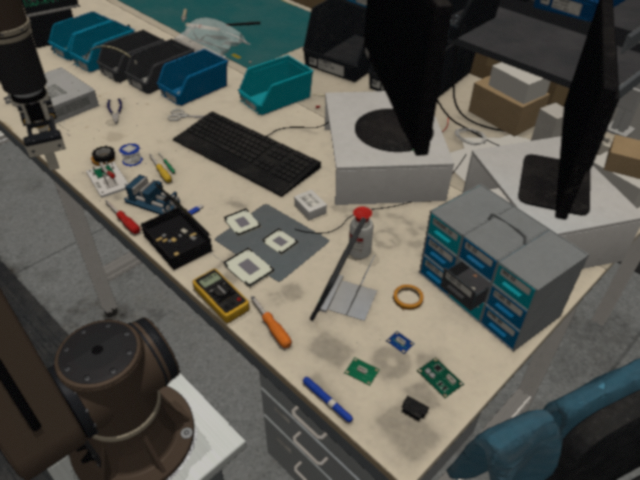

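Top view: boards at px (426,260) small, (422,302) medium and (469,264) large; connector at (473,302). Trays at (222,253), (270,247) and (274,291). Carton at (256,189), USB stick at (173,274), panel at (360,255).

```bash
cat >> h.py <<'E'
def rect(p,m,box,zlo,zhi):
    """minAreaRect in world xy (mm) of the points of mask m in pixel box with zlo<z<zhi"""
    u0,v0,u1,v1=box; q=p[v0:v1,u0:u1]; k=m[v0:v1,u0:u1]&(q[...,2]>zlo)&(q[...,2]<zhi)
    k=k.astype(np.uint8); n,l,st,_=cv2.connectedComponentsWithStats(k)
    if n<2: return None
    k=l==1+np.argmax(st[1:,4]); q=q[k]
    (c,s,a)=cv2.minAreaRect((q[:,:2]*1000).astype(np.float32))
    if s[0]>s[1]: s=s[::-1]; a+=90
    # a: direction of short side from world x (deg)
    return np.round(c,1),np.round(s,1),round((a+90)%180-90,1),round(float(np.median(q[:,2]))*1000,1),len(q)
E
python3 - <<'E'
from h import *
d=np.load("top0.npz");p=d["p"];im=d["im"].astype(int)
print("bench z",[p[v,u].round(4) for v,u in ((285,450),(230,330))])
one=np.ones((480,640),bool)
for n,b,lo,hi in (("S",(408,245,442,274),.005,.02),("M",(402,285,443,320),.005,.02),("L",(445,245,494,286),.005,.02),("conn",(456,290,492,316),.008,.03),
 ("tA",(200,232,244,276),.005,.02),("tB",(252,228,290,264),.005,.02),("tL",(248,270,300,312),.005,.02),("usb",(162,256,186,290),.004,.02),("carton",(232,170,278,210),.02,.05),("panel",(320,200,400,305),.1,.3)):
    print(n,rect(p,one,b,lo,hi))
for n,(u,v) in dict(redbottle=(334,194),ring=(402,217),drawer=(450,195),orange=(340,323),pen=(420,342),meter=(285,332)).items(): print(n,p[v,u].round(3))
E
```

```text
bench z [array([ 0.477 , -0.2868, -0.0012]), array([ 6.186e-01,  4.440e-02, -4.000e-04])]
S (array([ 548.1, -221. ]), array([ 7.4, 22.4]), 8.7, 6.6, 13)
M (array([ 428.1, -209.8]), array([2.3, 2.8]), -86.0, 7.7, 3)
L (array([ 525.9, -309.6]), array([7. , 8.2]), -25.3, 7.2, 8)
conn (array([ 432. , -347.4]), array([33.5, 50.5]), 10.3, 14.9, 224)
tA (array([546. , 332.6]), array([72.4, 86.7]), -10.8, 8.0, 676)
tB (array([567.7, 205.8]), array([60.5, 80.5]), 4.4, 8.2, 531)
tL (array([453.9, 190.8]), array([ 87.4, 111.6]), -2.4, 8.0, 1008)
usb (array([485.1, 466.4]), array([17.1, 51.7]), -85.1, 7.1, 111)
carton (array([721.6, 249.7]), array([58.7, 80.7]), -11.7, 31.3, 657)
panel (array([548. , -36.8]), array([ 34.4, 233.7]), -65.8, 148.5, 1600)
redbottle [0.695 0.039 0.129]
ring [ 0.66  -0.153  0.001]
drawer [ 0.711 -0.264  0.074]
orange [0.37  0.012 0.027]
pen [ 0.325 -0.202  0.017]
meter [0.344 0.156 0.04 ]
```

```bash
python3 - <<'E'
from h import *
d=np.load("top0.npz");p=d["p"];im=d["im"].astype(int);r,g,b=im[...,0],im[...,1],im[...,2]
m=(np.maximum(g,b)-r>20)
for n,bx in (("S",(408,245,442,274)),("M",(402,285,443,320)),("L",(445,245,494,286))):
    mm=cv2.morphologyEx(m.astype(np.uint8),cv2.MORPH_CLOSE,np.ones((5,5)))>0
    print(n,rect(p,mm,bx,-.02,.03))
f=grab("wrist"); save(f,"w0.png"); V=np.array(f["view"]); s=arm.get_state()
T=R.from_euler("xyz",s["ee_rot"]).as_matrix()
C=-V[:3,:3].T@V[:3,3]
print("cam in tool",T.T@(C-s["eef_pos"]), "axes cam in tool\n",(V[:3,:3]@T).round(3), f["fx"])
E
```

```text
S (array([ 544.7, -220.6]), array([35.8, 52. ]), 1.5, 1.4, 263)
M (array([ 427. , -211.4]), array([49.1, 64.4]), 14.8, 0.7, 414)
L (array([ 533.4, -337.6]), array([57.2, 85.2]), -8.2, 1.3, 626)
cam in tool [ 0.07026034  0.00079245 -0.13607001] axes cam in tool
 [[-0.     1.    -0.   ]
 [-0.966 -0.    -0.259]
 [-0.259 -0.     0.966]] 342.252896868701
```

View pics/w0.png

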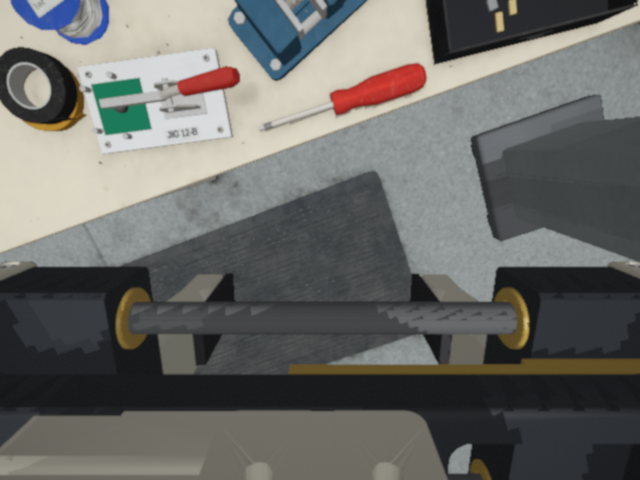

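```bash
cat >> h.py <<'E'
def go(x,y,z,yaw):
    """shift (tool axes, mm) and turn from the present pose to x,y,z (mm), yaw (deg), tool down"""
    s=arm.get_state(); T=R.from_euler("xyz",s["ee_rot"]); G=R.from_euler("xyz",[np.pi,0,np.radians(yaw)])
    d=T.inv().apply(np.array([x,y,z])-1000*s["eef_pos"]); r=(T.inv()*G).as_rotvec()
    print("at",(s["eef_pos"]*1000).round(1),"yaw",np.degrees(s["ee_rot"][2]).round(1),"w",round(s["width"]*1000,1),"t",round(s["t"],2),"| d",d.round(1),"rot",r.round(3))
E
python3 -c "
from h import *
go(540,330,260,-88)"
```

```text
at [221.7 637.2 247.9] yaw -19.2 w 88.2 t 0.15 | d [401.6 185.5 -11.9] rot [ 1.000e-03 -1.000e-03  1.201e+00]
```

Call:
{"fn": "jog_arm", "kwargs": {
  "targets": [
    {"dx":400,"dy":185,"dz":-12,"rz":1.2},
    {"dx":400,"dy":185,"dz":-12,"rz":1.2},
    {"dx":400,"dy":185,"dz":-12,"rz":1.2},
    {"dx":400,"dy":185,"dz":-12,"rz":1.2},
    {"dx":400,"dy":185,"dz":-12,"rz":1.2},
    {"dx":400,"dy":185,"dz":-12,"rz":1.2},
    {"dx":400,"dy":185,"dz":-12,"rz":1.2},
    {"dx":400,"dy":185,"dz":-12,"rz":1.2}
  ]
}}

```text
invalid input at $.targets[0]: expected keys dx, dy, dz, rx, ry, rz, gripper
```

```bash
python3 -c "
from h import *
go(540,330,260,-88)"
```

```text
at [221.7 637.2 247.9] yaw -19.2 w 88.2 t 0.15 | d [401.6 185.5 -11.9] rot [ 1.000e-03 -1.000e-03  1.201e+00]
```

Call:
{"fn": "jog_arm", "kwargs": {
  "targets": [
    {"dx":400,"dy":185,"dz":-12,"rx":0,"ry":0,"rz":1.2,"gripper":0},
    {"dx":400,"dy":185,"dz":-12,"rx":0,"ry":0,"rz":1.2,"gripper":0},
    {"dx":400,"dy":185,"dz":-12,"rx":0,"ry":0,"rz":1.2,"gripper":0},
    {"dx":400,"dy":185,"dz":-12,"rx":0,"ry":0,"rz":1.2,"gripper":0},
    {"dx":400,"dy":185,"dz":-12,"rx":0,"ry":0,"rz":1.2,"gripper":0},
    {"dx":400,"dy":185,"dz":-12,"rx":0,"ry":0,"rz":1.2,"gripper":0},
    {"dx":400,"dy":185,"dz":-12,"rx":0,"ry":0,"rz":1.2,"gripper":0},
    {"dx":400,"dy":185,"dz":-12,"rx":0,"ry":0,"rz":1.2,"gripper":0}
  ]
}}

```text
t: 0.82
eef_pos: [0.4625, 0.4043, 0.2577]
ee_rot: [3.142, 0.0, -1.341]
force: [0.4, 0.2, 1.0]
width: 0.0875
gripper_force: 0.0
```

```bash
python3 -c "
from h import *
go(540,330,260,-88)"
```

```text
at [462.5 404.3 257.7] yaw -76.8 w 87.5 t 0.82 | d [ 90.  -58.5  -2.3] rot [0.    0.    0.195]
```

Call:
{"fn": "jog_arm", "kwargs": {
  "targets": [
    {"dx":90,"dy":-58,"dz":-2,"rx":0,"ry":0,"rz":0.195,"gripper":0},
    {"dx":90,"dy":-58,"dz":-2,"rx":0,"ry":0,"rz":0.195,"gripper":0},
    {"dx":90,"dy":-58,"dz":-2,"rx":0,"ry":0,"rz":0.195,"gripper":0},
    {"dx":90,"dy":-58,"dz":-2,"rx":0,"ry":0,"rz":0.195,"gripper":0},
    {"dx":90,"dy":-58,"dz":-2,"rx":0,"ry":0,"rz":0.195,"gripper":0},
    {"dx":90,"dy":-58,"dz":-2,"rx":0,"ry":0,"rz":0.195,"gripper":0},
    {"dx":90,"dy":-58,"dz":-2,"rx":0,"ry":0,"rz":0.195,"gripper":0},
    {"dx":90,"dy":-58,"dz":-2,"rx":0,"ry":0,"rz":0.195,"gripper":0}
  ]
}}

```text
t: 1.48
eef_pos: [0.5382, 0.333, 0.2597]
ee_rot: [3.142, 0.0, -1.528]
force: [0.3, -0.5, 0.5]
width: 0.0875
gripper_force: 0.0
```

```bash
python3 -c "
from h import *
f=grab('wrist'); save(f,'w1.png'); p=cloud(f); np.savez('w1.npz',p=p,im=f['frame'])
go(545,-140,260,-88)"
```

```text
at [538.2 333.  259.7] yaw -87.6 w 87.8 t 1.53 | d [ 4.729e+02  1.340e+01 -4.000e-01] rot [0.    0.    0.008]
```

View pics/w1.png

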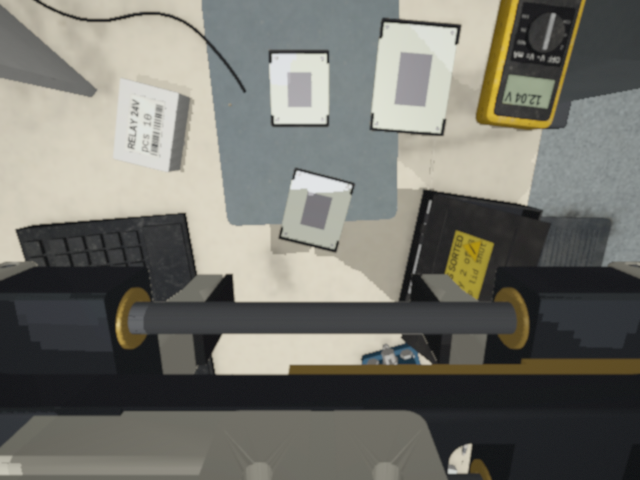

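Wrist view: small tray at px (299,88), medium at (317,210), large at (415,77). All are clear and empty. I'll measure them and move on to the boards.

```bash
python3 - <<'E'
from h import *
d=np.load("w1.npz");p=d["p"];one=np.ones((480,640),bool)
for n,b in (("S",(262,40,338,134)),("M",(268,160,365,260)),("L",(362,10,470,145))): print(n,rect(p,one,b,.0055,.02))
E
```

```text
S (array([568.5, 204.7]), array([62., 74.]), 2.4, 8.1, 4604)
M (array([546.3, 332.8]), array([70. , 84.3]), -11.8, 8.1, 4466)
L (array([450.3, 190.1]), array([ 80.4, 107.3]), -2.0, 8.1, 8708)
```

Call:
{"fn": "jog_arm", "kwargs": {
  "targets": [
    {"dx":473,"dy":13,"dz":0,"rx":0,"ry":0,"rz":0.008,"gripper":0},
    {"dx":473,"dy":13,"dz":0,"rx":0,"ry":0,"rz":0.008,"gripper":0},
    {"dx":473,"dy":13,"dz":0,"rx":0,"ry":0,"rz":0.008,"gripper":0},
    {"dx":473,"dy":13,"dz":0,"rx":0,"ry":0,"rz":0.008,"gripper":0},
    {"dx":473,"dy":13,"dz":0,"rx":0,"ry":0,"rz":0.008,"gripper":0},
    {"dx":473,"dy":13,"dz":0,"rx":0,"ry":0,"rz":0.008,"gripper":0},
    {"dx":473,"dy":13,"dz":0,"rx":0,"ry":0,"rz":0.008,"gripper":0},
    {"dx":473,"dy":13,"dz":0,"rx":0,"ry":0,"rz":0.008,"gripper":0}
  ]
}}

```text
t: 2.2
eef_pos: [0.5429, -0.0023, 0.2601]
ee_rot: [-3.141, 0.0, -1.536]
force: [0.8, -0.9, 0.0]
width: 0.0877
gripper_force: 0.0
```

```bash
python3 -c "
from h import *
go(520,-130,260,-88)"
```

```text
at [542.9  -2.3 260.1] yaw -88.0 w 87.7 t 2.2 | d [1.269e+02 2.740e+01 1.000e-01] rot [-0.001  0.     0.   ]
```

Call:
{"fn": "jog_arm", "kwargs": {
  "targets": [
    {"dx":127,"dy":27,"dz":0,"rx":0,"ry":0,"rz":0,"gripper":0},
    {"dx":127,"dy":27,"dz":0,"rx":0,"ry":0,"rz":0,"gripper":0},
    {"dx":127,"dy":27,"dz":0,"rx":0,"ry":0,"rz":0,"gripper":0},
    {"dx":127,"dy":27,"dz":0,"rx":0,"ry":0,"rz":0,"gripper":0},
    {"dx":127,"dy":27,"dz":0,"rx":0,"ry":0,"rz":0,"gripper":0},
    {"dx":127,"dy":27,"dz":0,"rx":0,"ry":0,"rz":0,"gripper":0},
    {"dx":127,"dy":27,"dz":0,"rx":0,"ry":0,"rz":0,"gripper":0},
    {"dx":127,"dy":27,"dz":0,"rx":0,"ry":0,"rz":0,"gripper":0}
  ]
}}

```text
t: 2.87
eef_pos: [0.521, -0.1277, 0.2597]
ee_rot: [-3.141, 0.0, -1.536]
force: [-0.1, -0.3, 0.7]
width: 0.0878
gripper_force: 0.0
```

```bash
python3 - <<'E'
from h import *
f=grab('wrist'); save(f,'w2.png'); p=cloud(f); np.savez('w2.npz',p=p,im=f['frame'])
im=f["frame"].astype(int);r,g,b=im[...,0],im[...,1],im[...,2]
m=cv2.morphologyEx((np.maximum(g,b)-r>20).astype(np.uint8),cv2.MORPH_CLOSE,np.ones((9,9)))
n,l,st,_=cv2.connectedComponentsWithStats(m)
for i in range(1,n):
    if st[i,4]>800:
        x,y,w,h=st[i,:4]; print((x,y,w,h),rect(p,m>0,(x,y,x+w,y+h),-.02,.03))
go(545,-221,60,-88.5)
E
```

```text
(np.int32(0), np.int32(0), np.int32(133), np.int32(253)) (array([ 737.3, -169.4]), array([28.9, 96.7]), 5.4, 20.9, 801)
(np.int32(284), np.int32(0), np.int32(63), np.int32(54)) (array([ 536., -321.]), array([50.6, 57. ]), 82.2, 1.6, 2351)
(np.int32(286), np.int32(101), np.int32(37), np.int32(49)) (array([ 544.4, -220.4]), array([39.5, 50.2]), 1.8, 1.7, 1741)
(np.int32(385), np.int32(105), np.int32(50), np.int32(65)) (array([ 426.7, -211.7]), array([48.8, 61.8]), 14.6, 1.6, 2477)
(np.int32(490), np.int32(133), np.int32(27), np.int32(71)) (array([ 320., -181.]), array([25.7, 77.4]), 0.4, 15.8, 1186)
at [ 521.  -127.7  259.7] yaw -88.0 w 87.6 t 2.92 | d [ 94.1 -20.7 199.7] rot [-0.     0.     0.009]
```

View pics/w2.png

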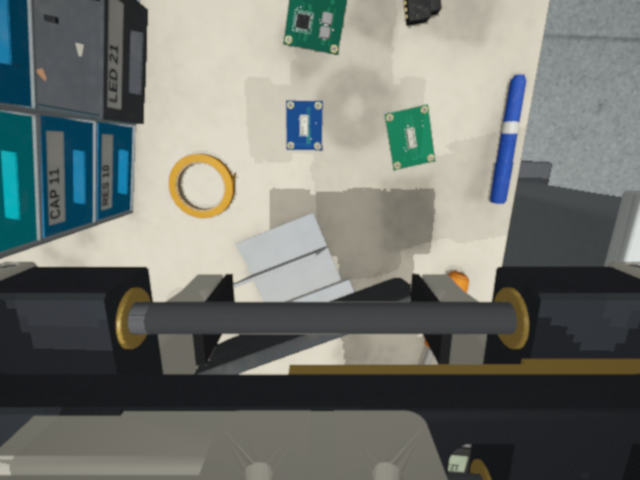

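Wrist view: small board at px (304,125), medium at (410,137), large at (315,20). These agree with the top camera to 1 mm.

Call:
{"fn": "jog_arm", "kwargs": {
  "targets": [
    {"dx":93,"dy":-21,"dz":60,"rx":0,"ry":0,"rz":0.004,"gripper":0},
    {"dx":93,"dy":-21,"dz":90,"rx":0,"ry":0,"rz":0.004,"gripper":0},
    {"dx":93,"dy":-21,"dz":130,"rx":0,"ry":0,"rz":0.004,"gripper":0},
    {"dx":93,"dy":-21,"dz":165,"rx":0,"ry":0,"rz":0.004,"gripper":0},
    {"dx":93,"dy":-21,"dz":200,"rx":0,"ry":0,"rz":0.004,"gripper":0},
    {"dx":93,"dy":-21,"dz":215,"rx":0,"ry":0,"rz":0.004,"gripper":0},
    {"dx":93,"dy":-21,"dz":215,"rx":0,"ry":0,"rz":0.004,"gripper":0},
    {"dx":93,"dy":-21,"dz":215,"rx":0,"ry":0,"rz":0.004,"gripper":0}
  ]
}}

```text
t: 3.58
eef_pos: [0.5435, -0.2206, 0.043]
ee_rot: [3.136, 0.0, -1.541]
force: [0.5, 0.2, 1.2]
width: 0.0877
gripper_force: 0.0
```

```bash
python3 -c "
from h import *
go(544.5,-220.5,25,-88.2)"
```

```text
at [ 543.5 -220.6   43. ] yaw -88.3 w 87.7 t 3.58 | d [-0.  -1.1 18. ] rot [ 0.006  0.    -0.001]
```

Call:
{"fn": "jog_arm", "kwargs": {
  "force": 25,
  "targets": [
    {"dx":0,"dy":0,"dz":10,"rx":0,"ry":0,"rz":0,"gripper":0},
    {"dx":0,"dy":0,"dz":19,"rx":0,"ry":0,"rz":0,"gripper":0.2},
    {"dx":0,"dy":0,"dz":19,"rx":0,"ry":0,"rz":0,"gripper":0.4},
    {"dx":0,"dy":0,"dz":19,"rx":0,"ry":0,"rz":0,"gripper":0.7},
    {"dx":0,"dy":0,"dz":19,"rx":0,"ry":0,"rz":0,"gripper":0.7},
    {"dx":0,"dy":0,"dz":19,"rx":0,"ry":0,"rz":0,"gripper":0.7},
    {"dx":0,"dy":0,"dz":19,"rx":0,"ry":0,"rz":0,"gripper":0.7},
    {"dx":0,"dy":0,"dz":19,"rx":0,"ry":0,"rz":0,"gripper":0.7}
  ]
}}

```text
t: 4.25
eef_pos: [0.5449, -0.2214, 0.0262]
ee_rot: [-3.141, -0.0, -1.542]
force: [0.3, -0.2, 0.2]
width: 0.0465
gripper_force: 0.0
```

Call:
{"fn": "jog_arm", "kwargs": {
  "targets": [
    {"dx":0,"dy":0,"dz":0,"rx":0,"ry":0,"rz":0,"gripper":0.8},
    {"dx":0,"dy":0,"dz":0,"rx":0,"ry":0,"rz":0,"gripper":0.8},
    {"dx":0,"dy":0,"dz":0,"rx":0,"ry":0,"rz":0,"gripper":0.8},
    {"dx":0,"dy":0,"dz":0,"rx":0,"ry":0,"rz":0,"gripper":0.8},
    {"dx":0,"dy":0,"dz":0,"rx":0,"ry":0,"rz":0,"gripper":0.8},
    {"dx":0,"dy":0,"dz":-10,"rx":0,"ry":0,"rz":0,"gripper":0.8},
    {"dx":0,"dy":0,"dz":-25,"rx":0,"ry":0,"rz":0,"gripper":0.8},
    {"dx":0,"dy":0,"dz":-40,"rx":0,"ry":0,"rz":0,"gripper":0.8}
  ]
}}

```text
t: 4.92
eef_pos: [0.5442, -0.2213, 0.0659]
ee_rot: [3.14, 0.0, -1.542]
force: [0.2, 0.1, -0.1]
width: 0.0394
gripper_force: 25.0
```

```bash
python3 -c "
from h import *
go(544.5,-220.5,270,-88.2)"
```

```text
at [ 544.2 -221.3   65.9] yaw -88.3 w 39.4 t 4.92 | d [  -0.8   -0.  -204.1] rot [ 0.002  0.    -0.003]
```

Call:
{"fn": "jog_arm", "kwargs": {
  "targets": [
    {"dx":0,"dy":0,"dz":-40,"rx":0,"ry":0,"rz":0,"gripper":0.8},
    {"dx":0,"dy":0,"dz":-80,"rx":0,"ry":0,"rz":0,"gripper":0.8},
    {"dx":0,"dy":0,"dz":-120,"rx":0,"ry":0,"rz":0,"gripper":0.8},
    {"dx":0,"dy":0,"dz":-160,"rx":0,"ry":0,"rz":0,"gripper":0.8},
    {"dx":-10,"dy":0,"dz":-190,"rx":0,"ry":0,"rz":0,"gripper":0.8},
    {"dx":-40,"dy":0,"dz":-200,"rx":0,"ry":0,"rz":0,"gripper":0.8},
    {"dx":-75,"dy":0,"dz":-200,"rx":0,"ry":0,"rz":0,"gripper":0.8},
    {"dx":-110,"dy":0,"dz":-200,"rx":0,"ry":0,"rz":0,"gripper":0.8}
  ]
}}

```text
t: 5.58
eef_pos: [0.5413, -0.1106, 0.2673]
ee_rot: [-3.139, 0.001, -1.544]
force: [0.1, -0.6, -1.3]
width: 0.0394
gripper_force: 25.0
```

```bash
python3 -c "
from h import *
go(568.5,204.7,265,-87.6)"
```

```text
at [ 541.3 -110.6  267.3] yaw -88.4 w 39.4 t 5.58 | d [-314.4  -35.7    2.5] rot [-0.003  0.    -0.015]
```

Call:
{"fn": "jog_arm", "kwargs": {
  "targets": [
    {"dx":-40,"dy":-5,"dz":0,"rx":0,"ry":0,"rz":-0.012,"gripper":0.8},
    {"dx":-80,"dy":-10,"dz":0,"rx":0,"ry":0,"rz":-0.012,"gripper":0.8},
    {"dx":-120,"dy":-15,"dz":0,"rx":0,"ry":0,"rz":-0.012,"gripper":0.8},
    {"dx":-160,"dy":-20,"dz":0,"rx":0,"ry":0,"rz":-0.012,"gripper":0.8},
    {"dx":-200,"dy":-25,"dz":0,"rx":0,"ry":0,"rz":-0.012,"gripper":0.8},
    {"dx":-240,"dy":-30,"dz":0,"rx":0,"ry":0,"rz":-0.012,"gripper":0.8},
    {"dx":-280,"dy":-35,"dz":0,"rx":0,"ry":0,"rz":-0.012,"gripper":0.8},
    {"dx":-313,"dy":-36,"dz":0,"rx":0,"ry":0,"rz":-0.012,"gripper":0.8}
  ]
}}

```text
t: 6.25
eef_pos: [0.5683, 0.2052, 0.266]
ee_rot: [-3.141, 0.0, -1.529]
force: [0.7, -0.5, -0.9]
width: 0.0397
gripper_force: 25.0
```

```bash
python3 -c "
from h import *
go(568.5,204.7,60,-87.6)"
```

```text
at [568.3 205.2 266. ] yaw -87.6 w 39.7 t 6.25 | d [ 6.00e-01 -1.00e-01  2.06e+02] rot [-0.  0. -0.]
```

Call:
{"fn": "jog_arm", "kwargs": {
  "targets": [
    {"dx":0,"dy":0,"dz":35,"rx":0,"ry":0,"rz":0,"gripper":0.8},
    {"dx":0,"dy":0,"dz":75,"rx":0,"ry":0,"rz":0,"gripper":0.8},
    {"dx":0,"dy":0,"dz":115,"rx":0,"ry":0,"rz":0,"gripper":0.8},
    {"dx":0,"dy":0,"dz":155,"rx":0,"ry":0,"rz":0,"gripper":0.8},
    {"dx":0,"dy":0,"dz":190,"rx":0,"ry":0,"rz":0,"gripper":0.8},
    {"dx":0,"dy":0,"dz":210,"rx":0,"ry":0,"rz":0,"gripper":0.8},
    {"dx":0,"dy":0,"dz":220,"rx":0,"ry":0,"rz":0,"gripper":0.8},
    {"dx":0,"dy":0,"dz":220,"rx":0,"ry":0,"rz":0,"gripper":0.8}
  ]
}}

```text
t: 6.92
eef_pos: [0.5672, 0.2017, 0.0435]
ee_rot: [3.138, -0.002, -1.53]
force: [-0.5, 0.1, 0.9]
width: 0.0396
gripper_force: 25.0
```

```bash
python3 -c "
from h import *
go(568.5,204.7,34.5,-87.6)"
```

```text
at [567.2 201.7  43.5] yaw -87.7 w 39.6 t 6.92 | d [-2.9 -1.4  9. ] rot [ 0.004 -0.002 -0.001]
```

Call:
{"fn": "jog_arm", "kwargs": {
  "targets": [
    {"dx":0,"dy":0,"dz":6,"rx":0,"ry":0,"rz":0,"gripper":0.8},
    {"dx":0,"dy":0,"dz":11,"rx":0,"ry":0,"rz":0,"gripper":0.8},
    {"dx":0,"dy":0,"dz":11,"rx":0,"ry":0,"rz":0,"gripper":0.8},
    {"dx":0,"dy":0,"dz":11,"rx":0,"ry":0,"rz":0,"gripper":0.8},
    {"dx":0,"dy":0,"dz":11,"rx":0,"ry":0,"rz":0,"gripper":0.4},
    {"dx":0,"dy":0,"dz":11,"rx":0,"ry":0,"rz":0,"gripper":0.3},
    {"dx":0,"dy":0,"dz":11,"rx":0,"ry":0,"rz":0,"gripper":0.3},
    {"dx":0,"dy":0,"dz":11,"rx":0,"ry":0,"rz":0,"gripper":0.3}
  ]
}}

```text
t: 7.58
eef_pos: [0.5686, 0.2027, 0.0351]
ee_rot: [-3.141, 0.0, -1.53]
force: [0.3, 1.4, -0.1]
width: 0.0591
gripper_force: 0.0
```

Call:
{"fn": "jog_arm", "kwargs": {
  "targets": [
    {"dx":0,"dy":0,"dz":0,"rx":0,"ry":0,"rz":0,"gripper":0.3},
    {"dx":0,"dy":0,"dz":-15,"rx":0,"ry":0,"rz":0,"gripper":0.3},
    {"dx":0,"dy":0,"dz":-50,"rx":0,"ry":0,"rz":0,"gripper":0},
    {"dx":0,"dy":0,"dz":-90,"rx":0,"ry":0,"rz":0,"gripper":0},
    {"dx":0,"dy":0,"dz":-130,"rx":0,"ry":0,"rz":0,"gripper":0},
    {"dx":0,"dy":0,"dz":-170,"rx":0,"ry":0,"rz":0,"gripper":0},
    {"dx":0,"dy":0,"dz":-210,"rx":0,"ry":0,"rz":0,"gripper":0},
    {"dx":0,"dy":0,"dz":-230,"rx":0,"ry":0,"rz":0,"gripper":0}
  ]
}}

```text
t: 8.25
eef_pos: [0.5698, 0.203, 0.2706]
ee_rot: [-3.135, 0.003, -1.529]
force: [0.7, 0.9, 0.6]
width: 0.0875
gripper_force: 0.0
```

```bash
python3 -c "
from h import *
f=grab('top'); save(f,'top1.png'); p=cloud(f); im=f['frame'].astype(int)
m=cv2.morphologyEx((np.maximum(im[...,1],im[...,2])-im[...,0]>20).astype(np.uint8),cv2.MORPH_CLOSE,np.ones((5,5)))>0
print(rect(p,m,(252,228,290,264),-.02,.05))
go(427,-211.5,260,-75.4)"
```

```text
(array([569.8, 191.8]), array([25.4, 38.8]), -87.9, 9.3, 148)
at [570.9 203.4 273.3] yaw -87.6 w 87.2 t 8.3 | d [408.6 161.2   9.9] rot [-0.01   0.003 -0.213]
```

Call:
{"fn": "jog_arm", "kwargs": {
  "targets": [
    {"dx":38,"dy":15,"dz":0,"rx":0,"ry":0,"rz":-0.03,"gripper":0},
    {"dx":76,"dy":30,"dz":0,"rx":0,"ry":0,"rz":-0.06,"gripper":0},
    {"dx":114,"dy":45,"dz":0,"rx":0,"ry":0,"rz":-0.09,"gripper":0},
    {"dx":152,"dy":60,"dz":0,"rx":0,"ry":0,"rz":-0.12,"gripper":0},
    {"dx":190,"dy":75,"dz":0,"rx":0,"ry":0,"rz":-0.15,"gripper":0},
    {"dx":228,"dy":90,"dz":0,"rx":0,"ry":0,"rz":-0.18,"gripper":0},
    {"dx":266,"dy":105,"dz":0,"rx":0,"ry":0,"rz":-0.21,"gripper":0},
    {"dx":304,"dy":120,"dz":0,"rx":0,"ry":0,"rz":-0.21,"gripper":0}
  ]
}}

```text
t: 8.97
eef_pos: [0.4597, -0.1076, 0.2649]
ee_rot: [-3.141, -0.0, -1.317]
force: [0.7, -0.5, -0.7]
width: 0.0875
gripper_force: 0.0
```

```bash
python3 -c "
from h import *
f=grab('top'); save(f,'top2.png'); p=cloud(f); im=f['frame'].astype(int)
m=cv2.morphologyEx((np.maximum(im[...,1],im[...,2])-im[...,0]>20).astype(np.uint8),cv2.MORPH_CLOSE,np.ones((5,5)))>0
print(rect(p,m,(252,228,290,264),-.02,.05))
go(427,-211.5,45,-75.4)"
```

```text
(array([569.5, 205. ]), array([38.7, 52.1]), 1.7, 9.3, 288)
at [ 457.1 -112.1  264.8] yaw -75.7 w 87.5 t 9.02 | d [ 88.7  53.5 219.9] rot [ 0.001 -0.    -0.005]
```

Small board is in its tray (centre within 1 mm, 1.7° off). Next is the medium board.

Call:
{"fn": "jog_arm", "kwargs": {
  "targets": [
    {"dx":35,"dy":20,"dz":0,"rx":0,"ry":0,"rz":-0.005,"gripper":0},
    {"dx":70,"dy":40,"dz":5,"rx":0,"ry":0,"rz":-0.005,"gripper":0},
    {"dx":88,"dy":53,"dz":30,"rx":0,"ry":0,"rz":-0.005,"gripper":0},
    {"dx":88,"dy":53,"dz":65,"rx":0,"ry":0,"rz":-0.005,"gripper":0},
    {"dx":88,"dy":53,"dz":105,"rx":0,"ry":0,"rz":-0.005,"gripper":0},
    {"dx":88,"dy":53,"dz":145,"rx":0,"ry":0,"rz":-0.005,"gripper":0},
    {"dx":88,"dy":53,"dz":180,"rx":0,"ry":0,"rz":-0.005,"gripper":0},
    {"dx":88,"dy":53,"dz":195,"rx":0,"ry":0,"rz":-0.005,"gripper":0}
  ]
}}

```text
t: 9.68
eef_pos: [0.4286, -0.2043, 0.0656]
ee_rot: [3.136, 0.002, -1.316]
force: [-0.8, -0.7, -0.0]
width: 0.0876
gripper_force: 0.0
```

```bash
python3 -c "
from h import *
go(427,-211.5,26,-75.4)"
```

```text
at [ 428.6 -204.3   65.6] yaw -75.4 w 87.6 t 9.68 | d [ 6.7  3.1 39.6] rot [ 0.005  0.002 -0.   ]
```

Call:
{"fn": "jog_arm", "kwargs": {
  "targets": [
    {"dx":3,"dy":2,"dz":15,"rx":0,"ry":0,"rz":0,"gripper":0},
    {"dx":3,"dy":2,"dz":25,"rx":0,"ry":0,"rz":0,"gripper":0},
    {"dx":3,"dy":2,"dz":35,"rx":0,"ry":0,"rz":0,"gripper":0},
    {"dx":3,"dy":2,"dz":40,"rx":0,"ry":0,"rz":0,"gripper":0.1},
    {"dx":3,"dy":2,"dz":40,"rx":0,"ry":0,"rz":0,"gripper":0.2},
    {"dx":3,"dy":2,"dz":40,"rx":0,"ry":0,"rz":0,"gripper":0.25},
    {"dx":3,"dy":2,"dz":40,"rx":0,"ry":0,"rz":0,"gripper":0.25},
    {"dx":3,"dy":2,"dz":40,"rx":0,"ry":0,"rz":0,"gripper":0.25}
  ]
}}

```text
t: 10.35
eef_pos: [0.4308, -0.2079, 0.0303]
ee_rot: [-3.14, -0.0, -1.315]
force: [1.2, 0.1, -0.3]
width: 0.0663
gripper_force: 0.0
```

```bash
python3 -c "
from h import *
go(427,-211.5,26,-75.4)"
```

```text
at [ 430.8 -207.9   30.3] yaw -75.3 w 66.3 t 10.35 | d [2.5 4.6 4.3] rot [-0.001 -0.     0.001]
```

Call:
{"fn": "jog_arm", "kwargs": {
  "targets": [
    {"dx":2.5,"dy":4.5,"dz":4,"rx":0,"ry":0,"rz":0,"gripper":0.3},
    {"dx":2.5,"dy":4.5,"dz":4,"rx":0,"ry":0,"rz":0,"gripper":0.7},
    {"dx":2.5,"dy":4.5,"dz":4,"rx":0,"ry":0,"rz":0,"gripper":0.7},
    {"dx":2.5,"dy":4.5,"dz":4,"rx":0,"ry":0,"rz":0,"gripper":0.7},
    {"dx":2.5,"dy":4.5,"dz":4,"rx":0,"ry":0,"rz":0,"gripper":0.7},
    {"dx":2.5,"dy":4.5,"dz":4,"rx":0,"ry":0,"rz":0,"gripper":0.7},
    {"dx":2.5,"dy":4.5,"dz":4,"rx":0,"ry":0,"rz":0,"gripper":0.7},
    {"dx":2.5,"dy":4.5,"dz":4,"rx":0,"ry":0,"rz":0,"gripper":0.7}
  ]
}}

```text
t: 11.02
eef_pos: [0.4267, -0.2115, 0.0257]
ee_rot: [-3.142, -0.0, -1.315]
force: [0.0, -0.4, 1.0]
width: 0.0477
gripper_force: 25.0
```

Call:
{"fn": "jog_arm", "kwargs": {
  "targets": [
    {"dx":0,"dy":0,"dz":0,"rx":0,"ry":0,"rz":0,"gripper":0.7},
    {"dx":0,"dy":0,"dz":0,"rx":0,"ry":0,"rz":0,"gripper":0.7},
    {"dx":0,"dy":0,"dz":-15,"rx":0,"ry":0,"rz":0,"gripper":0.7},
    {"dx":0,"dy":0,"dz":-50,"rx":0,"ry":0,"rz":0,"gripper":0.7},
    {"dx":0,"dy":0,"dz":-90,"rx":0,"ry":0,"rz":0,"gripper":0.7},
    {"dx":0,"dy":0,"dz":-130,"rx":0,"ry":0,"rz":0,"gripper":0.7},
    {"dx":0,"dy":0,"dz":-170,"rx":0,"ry":0,"rz":0,"gripper":0.7},
    {"dx":0,"dy":0,"dz":-210,"rx":0,"ry":0,"rz":0,"gripper":0.7}
  ]
}}

```text
t: 11.68
eef_pos: [0.426, -0.2113, 0.2377]
ee_rot: [-3.141, 0.0, -1.315]
force: [2.0, 0.3, -1.2]
width: 0.0475
gripper_force: 25.0
```

```bash
python3 -c "
from h import *
go(546.3,332.8,265,-101.8)"
```

```text
at [ 426.  -211.3  237.7] yaw -75.3 w 47.5 t 11.68 | d [-495.9 -254.2  -27.1] rot [-0.     0.     0.462]
```

Call:
{"fn": "jog_arm", "kwargs": {
  "targets": [
    {"dx":-20,"dy":-10,"dz":-20,"rx":0,"ry":0,"rz":0.03,"gripper":0.7},
    {"dx":-53,"dy":-27,"dz":-30,"rx":0,"ry":0,"rz":0.06,"gripper":0.7},
    {"dx":-88,"dy":-45,"dz":-30,"rx":0,"ry":0,"rz":0.1,"gripper":0.7},
    {"dx":-124,"dy":-63,"dz":-30,"rx":0,"ry":0,"rz":0.14,"gripper":0.7},
    {"dx":-160,"dy":-82,"dz":-30,"rx":0,"ry":0,"rz":0.18,"gripper":0.7},
    {"dx":-196,"dy":-100,"dz":-30,"rx":0,"ry":0,"rz":0.22,"gripper":0.7},
    {"dx":-232,"dy":-119,"dz":-30,"rx":0,"ry":0,"rz":0.26,"gripper":0.7},
    {"dx":-268,"dy":-137,"dz":-30,"rx":0,"ry":0,"rz":0.3,"gripper":0.7}
  ]
}}

```text
t: 12.35
eef_pos: [0.4911, 0.0846, 0.2658]
ee_rot: [-3.141, 0.0, -1.616]
force: [0.7, -0.7, -1.4]
width: 0.0474
gripper_force: 25.0
```

```bash
python3 -c "
from h import *
go(546.3,332.8,265,-101.8)"
```

```text
at [491.1  84.6 265.8] yaw -92.6 w 47.4 t 12.35 | d [-250.4  -43.9    0.9] rot [-0.     0.001  0.16 ]
```

Call:
{"fn": "jog_arm", "kwargs": {
  "targets": [
    {"dx":-37,"dy":-6,"dz":0,"rx":0,"ry":0,"rz":0.03,"gripper":0.7},
    {"dx":-75,"dy":-13,"dz":0,"rx":0,"ry":0,"rz":0.06,"gripper":0.7},
    {"dx":-113,"dy":-20,"dz":0,"rx":0,"ry":0,"rz":0.09,"gripper":0.7},
    {"dx":-151,"dy":-26,"dz":0,"rx":0,"ry":0,"rz":0.12,"gripper":0.7},
    {"dx":-188,"dy":-33,"dz":0,"rx":0,"ry":0,"rz":0.15,"gripper":0.7},
    {"dx":-225,"dy":-40,"dz":0,"rx":0,"ry":0,"rz":0.16,"gripper":0.7},
    {"dx":-247,"dy":-44,"dz":10,"rx":0,"ry":0,"rz":0.16,"gripper":0.7},
    {"dx":-247,"dy":-44,"dz":40,"rx":0,"ry":0,"rz":0.16,"gripper":0.7}
  ]
}}

```text
t: 13.02
eef_pos: [0.5485, 0.3329, 0.2282]
ee_rot: [-3.137, 0.005, -1.771]
force: [0.9, 0.6, -0.5]
width: 0.0475
gripper_force: 25.0
```

```bash
python3 -c "
from h import *
go(546.3,332.8,34.5,-101.8)"
```

```text
at [548.5 332.9 228.2] yaw -101.5 w 47.5 t 13.02 | d [  1.6   3.1 193.7] rot [-0.005  0.005  0.005]
```

Call:
{"fn": "jog_arm", "kwargs": {
  "targets": [
    {"dx":0,"dy":2,"dz":40,"rx":0,"ry":0,"rz":0.004,"gripper":0.7},
    {"dx":0,"dy":2,"dz":80,"rx":0,"ry":0,"rz":0.004,"gripper":0.7},
    {"dx":0,"dy":2,"dz":120,"rx":0,"ry":0,"rz":0.004,"gripper":0.7},
    {"dx":0,"dy":2,"dz":150,"rx":0,"ry":0,"rz":0.004,"gripper":0.7},
    {"dx":0,"dy":2,"dz":170,"rx":0,"ry":0,"rz":0.004,"gripper":0.7},
    {"dx":0,"dy":2,"dz":178,"rx":0,"ry":0,"rz":0.004,"gripper":0.7},
    {"dx":0,"dy":2,"dz":178,"rx":0,"ry":0,"rz":0.004,"gripper":0.7},
    {"dx":0,"dy":2,"dz":178,"rx":0,"ry":0,"rz":0.004,"gripper":0.7}
  ]
}}

```text
t: 13.68
eef_pos: [0.5445, 0.328, 0.0482]
ee_rot: [-3.141, 0.0, -1.779]
force: [0.1, -0.3, 0.9]
width: 0.0475
gripper_force: 25.0
```

```bash
python3 -c "
from h import *
go(546.3,332.8,34.5,-101.8)"
```

```text
at [544.5 328.   48.2] yaw -101.9 w 47.5 t 13.68 | d [-5.1 -0.8 13.7] rot [-0.     0.    -0.002]
```

Call:
{"fn": "jog_arm", "kwargs": {
  "targets": [
    {"dx":-5,"dy":-1,"dz":3,"rx":0,"ry":0,"rz":0,"gripper":0.7},
    {"dx":-5,"dy":-1,"dz":9,"rx":0,"ry":0,"rz":0,"gripper":0.7},
    {"dx":-5,"dy":-1,"dz":14,"rx":0,"ry":0,"rz":0,"gripper":0.7},
    {"dx":-5,"dy":-1,"dz":14,"rx":0,"ry":0,"rz":0,"gripper":0.7},
    {"dx":-5,"dy":-1,"dz":14,"rx":0,"ry":0,"rz":0,"gripper":0.7},
    {"dx":-5,"dy":-1,"dz":14,"rx":0,"ry":0,"rz":0,"gripper":0.2},
    {"dx":-5,"dy":-1,"dz":14,"rx":0,"ry":0,"rz":0,"gripper":0.2},
    {"dx":-5,"dy":-1,"dz":14,"rx":0,"ry":0,"rz":0,"gripper":0.2}
  ]
}}

```text
t: 14.35
eef_pos: [0.5461, 0.3323, 0.0337]
ee_rot: [3.142, -0.0, -1.779]
force: [0.6, 0.3, 0.2]
width: 0.0622
gripper_force: 0.0
```

Call:
{"fn": "jog_arm", "kwargs": {
  "targets": [
    {"dx":0,"dy":0,"dz":0,"rx":0,"ry":0,"rz":0,"gripper":0.2},
    {"dx":0,"dy":0,"dz":-15,"rx":0,"ry":0,"rz":0,"gripper":0.2},
    {"dx":0,"dy":0,"dz":-50,"rx":0,"ry":0,"rz":0,"gripper":0},
    {"dx":0,"dy":0,"dz":-90,"rx":0,"ry":0,"rz":0,"gripper":0},
    {"dx":0,"dy":0,"dz":-130,"rx":0,"ry":0,"rz":0,"gripper":0},
    {"dx":0,"dy":0,"dz":-170,"rx":0,"ry":0,"rz":0,"gripper":0},
    {"dx":0,"dy":0,"dz":-210,"rx":0,"ry":0,"rz":0,"gripper":0},
    {"dx":0,"dy":0,"dz":-230,"rx":0,"ry":0,"rz":0,"gripper":0}
  ]
}}

```text
t: 15.02
eef_pos: [0.5474, 0.333, 0.2698]
ee_rot: [-3.137, 0.005, -1.778]
force: [-0.1, 0.5, 0.5]
width: 0.0875
gripper_force: 0.0
```

```bash
python3 -c "
from h import *
go(533.4,-337.6,265,-98.2)"
```

```text
at [547.4 333.  269.8] yaw -101.9 w 87.5 t 15.02 | d [ 659.1 -124.4    2. ] rot [-0.005  0.005 -0.064]
```

Call:
{"fn": "jog_arm", "kwargs": {
  "targets": [
    {"dx":41,"dy":-8,"dz":0,"rx":0,"ry":0,"rz":-0.06,"gripper":0},
    {"dx":82,"dy":-15,"dz":0,"rx":0,"ry":0,"rz":-0.06,"gripper":0},
    {"dx":123,"dy":-23,"dz":0,"rx":0,"ry":0,"rz":-0.06,"gripper":0},
    {"dx":164,"dy":-31,"dz":0,"rx":0,"ry":0,"rz":-0.06,"gripper":0},
    {"dx":205,"dy":-39,"dz":0,"rx":0,"ry":0,"rz":-0.06,"gripper":0},
    {"dx":246,"dy":-46,"dz":0,"rx":0,"ry":0,"rz":-0.06,"gripper":0},
    {"dx":287,"dy":-54,"dz":0,"rx":0,"ry":0,"rz":-0.06,"gripper":0},
    {"dx":328,"dy":-62,"dz":0,"rx":0,"ry":0,"rz":-0.06,"gripper":0}
  ]
}}

```text
t: 15.68
eef_pos: [0.5384, -0.0027, 0.264]
ee_rot: [-3.141, 0.0, -1.718]
force: [0.9, 0.1, 0.4]
width: 0.0878
gripper_force: 0.0
```

```bash
python3 -c "
from h import *
f=grab('top'); p=cloud(f); im=f['frame'].astype(int)
m=cv2.morphologyEx((np.maximum(im[...,1],im[...,2])-im[...,0]>20).astype(np.uint8),cv2.MORPH_CLOSE,np.ones((5,5)))>0
print(rect(p,m,(200,232,244,276),-.02,.05))
go(533.4,-337.6,265,-98.2)"
```

```text
(array([547.1, 332.5]), array([47.1, 62.9]), -11.7, 9.1, 275)
at [537.6  -8.2 264. ] yaw -98.6 w 87.6 t 15.73 | d [326.3 -45.2  -0.6] rot [ 0.    -0.001 -0.007]
```

Medium board is in its tray, centred to 1 mm. Next is the large board.

Call:
{"fn": "jog_arm", "kwargs": {
  "targets": [
    {"dx":41,"dy":-6,"dz":0,"rx":0,"ry":0,"rz":-0.007,"gripper":0},
    {"dx":82,"dy":-12,"dz":0,"rx":0,"ry":0,"rz":-0.007,"gripper":0},
    {"dx":123,"dy":-17,"dz":0,"rx":0,"ry":0,"rz":-0.007,"gripper":0},
    {"dx":164,"dy":-23,"dz":0,"rx":0,"ry":0,"rz":-0.007,"gripper":0},
    {"dx":205,"dy":-28,"dz":0,"rx":0,"ry":0,"rz":-0.007,"gripper":0},
    {"dx":246,"dy":-34,"dz":0,"rx":0,"ry":0,"rz":-0.007,"gripper":0},
    {"dx":287,"dy":-40,"dz":0,"rx":0,"ry":0,"rz":-0.007,"gripper":0},
    {"dx":325,"dy":-45,"dz":0,"rx":0,"ry":0,"rz":-0.007,"gripper":0}
  ]
}}

```text
t: 16.4
eef_pos: [0.5352, -0.3312, 0.2637]
ee_rot: [-3.141, -0.0, -1.712]
force: [1.6, 0.9, -0.3]
width: 0.0875
gripper_force: 0.0
```

```bash
python3 -c "
from h import *
go(533.4,-337.6,45,-98.2)"
```

```text
at [ 535.2 -331.2  263.7] yaw -98.1 w 87.5 t 16.4 | d [  6.6   0.9 218.7] rot [-0.    -0.     0.002]
```

Call:
{"fn": "jog_arm", "kwargs": {
  "targets": [
    {"dx":3,"dy":1,"dz":35,"rx":0,"ry":0,"rz":0,"gripper":0},
    {"dx":3,"dy":1,"dz":75,"rx":0,"ry":0,"rz":0,"gripper":0},
    {"dx":3,"dy":1,"dz":115,"rx":0,"ry":0,"rz":0,"gripper":0},
    {"dx":3,"dy":1,"dz":150,"rx":0,"ry":0,"rz":0,"gripper":0},
    {"dx":3,"dy":1,"dz":180,"rx":0,"ry":0,"rz":0,"gripper":0},
    {"dx":3,"dy":1,"dz":205,"rx":0,"ry":0,"rz":0,"gripper":0},
    {"dx":3,"dy":1,"dz":215,"rx":0,"ry":0,"rz":0,"gripper":0},
    {"dx":3,"dy":1,"dz":215,"rx":0,"ry":0,"rz":0,"gripper":0}
  ]
}}

```text
t: 17.07
eef_pos: [0.5326, -0.3312, 0.046]
ee_rot: [3.137, 0.001, -1.712]
force: [0.2, -0.4, 0.2]
width: 0.088
gripper_force: 0.0
```

```bash
python3 -c "
from h import *
go(533.4,-337.6,25.7,-98.2)"
```

```text
at [ 532.6 -331.2   46. ] yaw -98.1 w 88.0 t 17.07 | d [ 6.2 -1.8 20.3] rot [0.005 0.001 0.002]
```

Call:
{"fn": "jog_arm", "kwargs": {
  "targets": [
    {"dx":4,"dy":-1,"dz":8,"rx":0,"ry":0,"rz":0,"gripper":0},
    {"dx":4,"dy":-1,"dz":15,"rx":0,"ry":0,"rz":0,"gripper":0},
    {"dx":4,"dy":-1,"dz":21,"rx":0,"ry":0,"rz":0,"gripper":0.1},
    {"dx":4,"dy":-1,"dz":21,"rx":0,"ry":0,"rz":0,"gripper":0.6},
    {"dx":4,"dy":-1,"dz":21,"rx":0,"ry":0,"rz":0,"gripper":0.6},
    {"dx":4,"dy":-1,"dz":21,"rx":0,"ry":0,"rz":0,"gripper":0.6},
    {"dx":4,"dy":-1,"dz":21,"rx":0,"ry":0,"rz":0,"gripper":0.6},
    {"dx":4,"dy":-1,"dz":21,"rx":0,"ry":0,"rz":0,"gripper":0.6}
  ]
}}

```text
t: 17.73
eef_pos: [0.535, -0.3359, 0.0282]
ee_rot: [-3.141, -0.0, -1.712]
force: [-0.1, 0.9, 2.0]
width: 0.0574
gripper_force: 25.0
```

Call:
{"fn": "jog_arm", "kwargs": {
  "force": 30,
  "targets": [
    {"dx":0,"dy":0,"dz":0,"rx":0,"ry":0,"rz":0,"gripper":0.6},
    {"dx":0,"dy":0,"dz":0,"rx":0,"ry":0,"rz":0,"gripper":0.6},
    {"dx":0,"dy":0,"dz":0,"rx":0,"ry":0,"rz":0,"gripper":0.6},
    {"dx":0,"dy":0,"dz":-15,"rx":0,"ry":0,"rz":0,"gripper":0.6},
    {"dx":0,"dy":0,"dz":-50,"rx":0,"ry":0,"rz":0,"gripper":0.6},
    {"dx":0,"dy":0,"dz":-90,"rx":0,"ry":0,"rz":0,"gripper":0.6},
    {"dx":0,"dy":0,"dz":-130,"rx":0,"ry":0,"rz":0,"gripper":0.6},
    {"dx":0,"dy":0,"dz":-170,"rx":0,"ry":0,"rz":0,"gripper":0.6}
  ]
}}

```text
t: 18.4
eef_pos: [0.5342, -0.3357, 0.1991]
ee_rot: [3.141, 0.0, -1.712]
force: [0.9, -0.7, -1.6]
width: 0.0569
gripper_force: 30.0
```

```bash
python3 -c "
from h import *
go(450.3,190.1,265,-92)"
```

```text
at [ 534.2 -335.7  199.1] yaw -98.1 w 56.9 t 18.4 | d [-508.8  157.   -65.7] rot [ 0.001  0.    -0.106]
```

Call:
{"fn": "jog_arm", "kwargs": {
  "targets": [
    {"dx":-5,"dy":2,"dz":-35,"rx":0,"ry":0,"rz":0,"gripper":0.6},
    {"dx":-30,"dy":9,"dz":-60,"rx":0,"ry":0,"rz":-0.02,"gripper":0.6},
    {"dx":-65,"dy":20,"dz":-68,"rx":0,"ry":0,"rz":-0.04,"gripper":0.6},
    {"dx":-103,"dy":32,"dz":-68,"rx":0,"ry":0,"rz":-0.05,"gripper":0.6},
    {"dx":-141,"dy":44,"dz":-68,"rx":0,"ry":0,"rz":-0.06,"gripper":0.6},
    {"dx":-179,"dy":55,"dz":-68,"rx":0,"ry":0,"rz":-0.08,"gripper":0.6},
    {"dx":-217,"dy":67,"dz":-68,"rx":0,"ry":0,"rz":-0.1,"gripper":0.6},
    {"dx":-255,"dy":79,"dz":-68,"rx":0,"ry":0,"rz":-0.106,"gripper":0.6}
  ]
}}

```text
t: 19.07
eef_pos: [0.4914, -0.0707, 0.2655]
ee_rot: [-3.142, 0.0, -1.605]
force: [0.2, 0.5, -0.5]
width: 0.057
gripper_force: 30.0
```

```bash
python3 -c "
from h import *
go(450.3,190.1,265,-92)"
```

```text
at [491.4 -70.7 265.5] yaw -92.0 w 57.0 t 19.07 | d [-259.2   50.     0.6] rot [-0.     0.     0.001]
```

Call:
{"fn": "jog_arm", "kwargs": {
  "targets": [
    {"dx":-38,"dy":7,"dz":0,"rx":0,"ry":0,"rz":0,"gripper":0.6},
    {"dx":-76,"dy":14,"dz":0,"rx":0,"ry":0,"rz":0,"gripper":0.6},
    {"dx":-114,"dy":22,"dz":0,"rx":0,"ry":0,"rz":0,"gripper":0.6},
    {"dx":-152,"dy":29,"dz":0,"rx":0,"ry":0,"rz":0,"gripper":0.6},
    {"dx":-190,"dy":36,"dz":0,"rx":0,"ry":0,"rz":0,"gripper":0.6},
    {"dx":-228,"dy":43,"dz":0,"rx":0,"ry":0,"rz":0,"gripper":0.6},
    {"dx":-254,"dy":48,"dz":0,"rx":0,"ry":0,"rz":0,"gripper":0.6},
    {"dx":-254,"dy":48,"dz":20,"rx":0,"ry":0,"rz":0,"gripper":0.6}
  ]
}}

```text
t: 19.73
eef_pos: [0.4545, 0.1883, 0.2485]
ee_rot: [-3.136, 0.004, -1.602]
force: [2.0, 0.6, 0.1]
width: 0.0573
gripper_force: 30.0
```

```bash
python3 -c "
from h import *
go(450.3,190.1,36.5,-92)"
```

```text
at [454.5 188.3 248.5] yaw -91.8 w 57.3 t 19.73 | d [ -0.7   5.4 212. ] rot [-0.005  0.004  0.004]
```

Call:
{"fn": "jog_arm", "kwargs": {
  "targets": [
    {"dx":-2,"dy":3,"dz":40,"rx":0,"ry":0,"rz":0,"gripper":0.6},
    {"dx":-2,"dy":3,"dz":80,"rx":0,"ry":0,"rz":0,"gripper":0.6},
    {"dx":-2,"dy":3,"dz":120,"rx":0,"ry":0,"rz":0,"gripper":0.6},
    {"dx":-2,"dy":3,"dz":155,"rx":0,"ry":0,"rz":0,"gripper":0.6},
    {"dx":-2,"dy":3,"dz":180,"rx":0,"ry":0,"rz":0,"gripper":0.6},
    {"dx":-2,"dy":3,"dz":192,"rx":0,"ry":0,"rz":0,"gripper":0.6},
    {"dx":-2,"dy":3,"dz":192,"rx":0,"ry":0,"rz":0,"gripper":0.6},
    {"dx":-2,"dy":3,"dz":192,"rx":0,"ry":0,"rz":0,"gripper":0.6}
  ]
}}

```text
t: 20.4
eef_pos: [0.4501, 0.1851, 0.0532]
ee_rot: [3.14, -0.001, -1.606]
force: [0.9, 0.1, -0.2]
width: 0.0572
gripper_force: 30.0
```

```bash
python3 -c "
from h import *
go(450.3,190.1,36.5,-92)"
```

```text
at [450.1 185.1  53.2] yaw -92.0 w 57.2 t 20.4 | d [-5.1 -0.1 16.7] rot [ 0.001 -0.001  0.   ]
```

Call:
{"fn": "jog_arm", "kwargs": {
  "targets": [
    {"dx":-4,"dy":0,"dz":4,"rx":0,"ry":0,"rz":0,"gripper":0.6},
    {"dx":-4,"dy":0,"dz":11,"rx":0,"ry":0,"rz":0,"gripper":0.6},
    {"dx":-4,"dy":0,"dz":17,"rx":0,"ry":0,"rz":0,"gripper":0.6},
    {"dx":-4,"dy":0,"dz":17,"rx":0,"ry":0,"rz":0,"gripper":0.6},
    {"dx":-4,"dy":0,"dz":17,"rx":0,"ry":0,"rz":0,"gripper":0.6},
    {"dx":-4,"dy":0,"dz":17,"rx":0,"ry":0,"rz":0,"gripper":0.1},
    {"dx":-4,"dy":0,"dz":17,"rx":0,"ry":0,"rz":0,"gripper":0.1},
    {"dx":-4,"dy":0,"dz":17,"rx":0,"ry":0,"rz":0,"gripper":0.1}
  ]
}}

```text
t: 21.07
eef_pos: [0.4505, 0.1893, 0.0368]
ee_rot: [-3.141, 0.0, -1.606]
force: [-0.7, 0.8, -0.2]
width: 0.072
gripper_force: 0.0
```

Call:
{"fn": "jog_arm", "kwargs": {
  "targets": [
    {"dx":0,"dy":0,"dz":0,"rx":0,"ry":0,"rz":0,"gripper":0.1},
    {"dx":0,"dy":0,"dz":-15,"rx":0,"ry":0,"rz":0,"gripper":0.1},
    {"dx":0,"dy":0,"dz":-50,"rx":0,"ry":0,"rz":0,"gripper":0},
    {"dx":0,"dy":0,"dz":-90,"rx":0,"ry":0,"rz":0,"gripper":0},
    {"dx":0,"dy":0,"dz":-130,"rx":0,"ry":0,"rz":0,"gripper":0},
    {"dx":0,"dy":0,"dz":-170,"rx":0,"ry":0,"rz":0,"gripper":0},
    {"dx":0,"dy":0,"dz":-210,"rx":0,"ry":0,"rz":0,"gripper":0},
    {"dx":0,"dy":0,"dz":-230,"rx":0,"ry":0,"rz":0,"gripper":0}
  ]
}}

```text
t: 21.73
eef_pos: [0.4517, 0.1899, 0.2722]
ee_rot: [-3.136, 0.004, -1.605]
force: [1.2, -0.2, -0.1]
width: 0.0875
gripper_force: 0.0
```

Call:
{"fn": "jog_arm", "kwargs": {
  "targets": [
    {"dx":-35,"dy":0,"dz":0,"rx":0,"ry":0,"rz":0,"gripper":0},
    {"dx":-75,"dy":0,"dz":0,"rx":0,"ry":0,"rz":0,"gripper":0},
    {"dx":-110,"dy":0,"dz":0,"rx":0,"ry":0,"rz":0,"gripper":0},
    {"dx":-150,"dy":0,"dz":0,"rx":0,"ry":0,"rz":0,"gripper":0},
    {"dx":-190,"dy":0,"dz":0,"rx":0,"ry":0,"rz":0,"gripper":0},
    {"dx":-220,"dy":0,"dz":0,"rx":0,"ry":0,"rz":0,"gripper":0},
    {"dx":-220,"dy":0,"dz":0,"rx":0,"ry":0,"rz":0,"gripper":0},
    {"dx":-220,"dy":0,"dz":0,"rx":0,"ry":0,"rz":0,"gripper":0}
  ]
}}

```text
t: 22.4
eef_pos: [0.4576, 0.4105, 0.2655]
ee_rot: [3.141, -0.002, -1.604]
force: [-0.2, 0.2, -0.3]
width: 0.0879
gripper_force: 0.0
```

```bash
python3 -c "
from h import *
f=grab('top'); p=cloud(f); im=f['frame'].astype(int)
m=cv2.morphologyEx((np.maximum(im[...,1],im[...,2])-im[...,0]>20).astype(np.uint8),cv2.MORPH_CLOSE,np.ones((5,5)))>0
for b in ((252,228,290,264),(200,232,244,276),(248,270,300,312)): print(rect(p,m,b,-.02,.05))
one=m|True
for b,lo in (((456,290,492,316),.008),((162,256,186,290),.004),((232,170,278,210),.02)): print(rect(p,one,b,lo,.05))
f=grab('wrist'); save(f,'w9.png')
"
```

```text
(array([569.6, 205.3]), array([38.6, 52.9]), 1.4, 9.3, 298)
(array([546.7, 332.5]), array([47.3, 62.6]), -12.5, 8.9, 400)
(array([450.6, 187.8]), array([58.2, 85.9]), -1.9, 9.2, 633)
(array([ 432.1, -347.3]), array([33.4, 51.2]), 10.2, 15.0, 228)
(array([485.1, 465.9]), array([17.4, 51.6]), -86.7, 7.0, 109)
(array([721.8, 249.9]), array([58.1, 81. ]), -11.5, 31.4, 653)
```

View pics/w9.png

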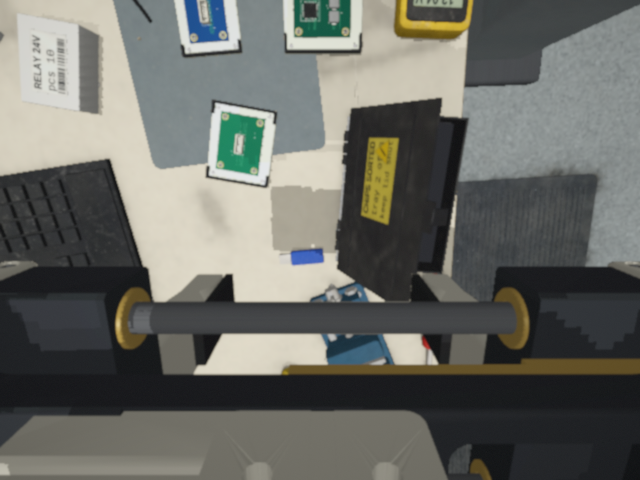

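The picture shows all three boards flat in their trays, component side up: medium at px (242,142), small at (207,20), large at (322,20). The connector, carton and USB stick have not moved, and the arm is clear.

```bash
python3 -c "
from station import arm
print(arm.job_done())"
```

```text
the job is handed in; nothing more can be done
None
```

Each of the three boards lies flat and component side up in the tray of its own size, within about 3 mm of centre and 2° of the tray's length; the connector shell, carton and USB stick were not moved, and I handed the job in at about 22.5 s.

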